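Set out a locker key for collection under the counter shelf

TASK

Lay the locker key with the square brass bar fob flat in the round wooden dish, then push the dish, without lifting or tipping it, in under the glass shelf until it stands centred on the round grey felt mark, with the key still in it. Do not knock the glass shelf, and leave the two other keys, the desk bell and the pen pot where they are.

Things in the scene. Friction and masses are not known exactly. Their poses are not given: they have to be found in the camera images.
- bar_key: The key to set out: a steel key stiffly joined to a square brass bar fob, one rigid piece 83 mm long, 90 g nominal, lying flat on the desk. Origin on its underside (desk level) at about the middle of its length; x runs along the piece from the bar towards the key's tip (x from -41 to +42 mm), y across it, z up. The bar spans x -41 to +3 mm, is 18 mm wide and 18 mm high; the key part (x +3 to +42 mm) is 18 mm wide at its round head and only 4 to 6 mm high.
- bar (a point): Centre of the brass bar fob (44 x 18 x 18 mm), 19 mm from the key's origin in -x and 9 mm above its underside; the place to grip it, across its 18 mm width.
- disc_key: Bystander, leave alone: same steel key on a flat round brass disc, 42 mm across and 9 mm thick, 82 mm long over all. Origin on the underside at mid length, x towards the key's tip, z up.
- bulb_key: Bystander, leave alone: same steel key on a pear-shaped brass bulb 28 mm thick, 82 mm long over all. Origin on the underside at mid length, x towards the key's tip, z up.
- dish: Round light-wood dish with a flat floor and an upright wall: 130 mm outside diameter, 28 mm high, wall 5 mm thick, floor 6 mm thick (inside diameter 120 mm). Loose on the desk, about 220 g. Origin at the centre of its underside, z up; its yaw means nothing.
- shelf: Fixed clear glass shelf on two steel posts. Origin on the desk at the centre of the felt mark; x points away from the open side that faces the robot, y along the shelf, z up. The glass is 380 mm long (y -190 to +190 mm), spans x -95 to +55 mm, its underside is 170 mm and its top 180 mm above the desk. The posts (18 mm thick, feet 48 mm across) stand at x 0, y -170 and +170 mm. Its whole near side is open between the posts.
- spot (a point): Centre of the round grey felt mark on the desk under the glass, 152 mm across, flush with the desk (no step). With the dish centred here its near rim lies 30 mm inside the glass's near edge.
- shelf_edge (a point): Middle of the lower near edge of the glass, 170 mm above the desk.
- bell: Bystander, leave alone: domed steel desk bell, 68 mm across, 44 mm high, loose on top of the glass shelf. Origin at the centre of its underside.
- pen_pot: Bystander, leave alone: black pen pot, 72 mm across, 95 mm high (pens reach 140 mm), loose on the desk. Origin at the centre of its underside.
Things that resemble listed ones, but are neither listed nor needed, are in the scene too. There is more than one size of the dish; the job needs the smaller. What is shaped like the bar_key but red is not meant.

How it is judged (in metres and radians):
On the way, in this order (a step that is already met when the one before it is completed fails the run):
1. the bar key lies flat and released in the dish, while the dish is still out in front of the shelf (more than 80 mm from the mark) (horizontal distance between bar_key and dish below 0.04 m and z of bar_key in the frame of dish below 0.014 m and angle between bar_key's own z axis and vertical below 0.15 rad and contact force between the fingers and bar_key below 0.1 N and horizontal distance between dish and spot above 0.08 m), for 0.2 s.
2. the dish stands on the felt mark under the glass, its centre within 15 mm of the mark's (horizontal distance between dish and spot below 0.015 m), for 0.2 s.
At the end, for the whole second after the job is handed in: The dish stands flat on the desk with its centre within 15 mm of the felt mark's centre, the bar key lies flat (within 0.15 rad) on the dish's floor with its origin within 40 mm of the dish's centre, and both are at rest (horizontal distance between dish and spot below 0.015 m and height (world z) of dish below 0.004 m and angle between dish's own z axis and vertical below 0.05 rad and horizontal distance between bar_key and dish below 0.04 m and z of bar_key in the frame of dish below 0.014 m and angle between bar_key's own z axis and vertical below 0.15 rad and linear speed of each of dish, bar_key below 0.01 m/s); the robot touches nothing.
It fails at once if the dish is lifted more than 12 mm or tipped more than 0.2 rad (height (world z) of dish above 0.012 m or angle between dish's own z axis and vertical above 0.2 rad).
It fails at once if the robot knocks the glass shelf with more than 15 N (contact force between any of the arm, the fingers and shelf above 15 N).
It fails at once if another key, the bell or the pen pot is moved by more than 20 mm (distance of any of disc_key, bulb_key, bell, pen_pot from where it was at the start of the episode above 0.02 m).
It also fails if it takes over 72 s, if anything falls off the work surface, if the arm or the gripper's body presses on something with over 40 N, if the wrist force passes 120 N, or if a joint passes its speed limit or range.

ROBOT

A 6-joint arm with a two-finger parallel gripper is mounted at the origin on the work surface. World frame = base frame: x ahead of the robot, y to its left, z up, the work surface at z = 0. Lengths are in mm, angles in rad, forces in N, time in s.
With the tool pointing down it reaches from about 350 to 775 mm from the base axis. Payload 7.3 kg.
Tool frame: the origin (TCP) lies at the very end of the fingers, on their centre line; the grasp point (between the pads) lies 19 mm behind it; z points along the fingers, y is the line along which they close (so a half turn about z gives the same grasp; the last joint's range is limited). The gripper opens to 92 mm and grips with 3 to 60 N. Pads are 19 mm wide; open, the fingers measure 130 mm over their backs; the gripper's body (75 mm by 190 mm) begins 47 mm behind the grasp point.
Start: joints at [1.195, 0.342, 1.524, -0, 1.275, -0.146], TCP at [119.569, 511.222, 226.741] pointing down, gripper open.
Joint ranges: [-2.53, 2.53], [-0.77, 2.02], [0.04, 2.7], [-1, 4.14], [0.28, 2.66], [-3.11, 3.11]. Speed limits (rad/s): [2.57, 2.57, 3.14, 3.14, 3.14, 3.14].

INTERFACE

Orientations are given as [roll, pitch, yaw] about the fixed x, y, z axes, in that order (R = Rz(yaw) Ry(pitch) Rx(roll)).
In Python, from plant import * gives the robot as it stands.
- The arm moves only by the tool arm_command, never from a script. Its arguments are lists of equal length, an entry for each row: "gripper": the finger opening in mm, from 0 to 91.8; "dp": the shift along the tool's x, y, z in units of 25 mm (1.0 is 25 mm), a list of three; "twist": the turn about the tool's z in units of 5 degrees (1.0 is 5 degrees). A call has exactly 5 rows; each row shifts and turns the commanded pose from where the row before left it, along the tool's axes as they then stand; what a row does not reach is not made up. A row lasts 1/8 s, in which the tool goes at most 62.5 mm and 10.7 degrees, less where a joint would pass 70% of its speed; a pose out of reach is approached as far as the arm can. A call is refused whole if a number of a shift passes 1 or a number of a turn 1, either way. A call with a gripper value outside its range is refused whole. The fingers move at their own pace and stop on an object; the grip force is fixed at half the most. Time passes only in rows, so rows that do not move let the fingers close, or fill a call up. It gives the time, the measured TCP pose, the force, the opening and the grip force at its end, in the units of the state.
- get_obs(): the state, without advancing time (a new reading comes with each control period).
- capture(name): name is "scene" or "side" or "wrist"; returns the picture (400x640x3 uint8, red, green, blue); there is no depth.
- get_calibration(name): a dict with "mtx" (3x3 intrinsics, pixels), "position" and "attitude" of the camera in the world; the wrist camera has in their place "mount" (4x4, takes a point from camera to tool coordinates, whose origin is the TCP and whose axes are the flange's). Camera axes: x right, y down, z forward; pixel columns grow to the right and rows downward; lengths in mm; the calibration is good to about 2 mm. A picture is of the moment at which its call begins: read the wrist's pose just before it. get_calibration takes no time and is no camera call.
- close_job(): hands the job in; it is judged then, once.
The state is a dict: "time": time; "joint_positions": joint angles; "dq": joint speeds; "tau": joint torques, N m; "tool_pos": TCP position; "tcp_rot": TCP orientation; "contact_force": force on the tool from outside, world axes, zero at the start; "moment": the same for the moment, N m; "grip_width": finger opening in mm; "finger_force": force on a finger pad.
Only numpy, scipy, OpenCV 4.12 (cv2) and the standard library are available. Lean on these libraries where they do the work, as an engineer would, in place of code of your own. Each camera call takes 0.05 s, during which the arm holds its last target. There are 200 camera calls.

## Working session

There is one attempt and no reset: what is moved stays moved. The work goes in short steps, Python scripts to look and compute and a tool call to move; the robot and the scene stay as the last step left them, time stands still between calls to the robot, and variables do not carry over. Pictures are saved under pics/ and viewed, at most 10 in all, crops included, and the job is handed in when it is done.

Besides the shell and the picture viewer there is one more tool, called after "Emit:" as name([rows], argument=value, ...), one row to a line, values as JSON. arm_command: Moves the arm, as the interface text tells. Its arguments: {"type":"object","properties":{"gripper":{"type":"array"},"dp":{"type":"array"},"twist":{"type":"array"}},"required":["gripper","dp","twist"]}

```bash
mkdir -p pics; cat > h.py <<'E'
from plant import *
import numpy as np, cv2
from scipy.spatial.transform import Rotation as Ro
def save(n,f):
    o=get_obs(); im=capture(n); cv2.imwrite('pics/'+f,cv2.cvtColor(im,cv2.COLOR_RGB2BGR)); return o,im
E
python3 - <<'E'
from h import *
for n in ["scene","side","wrist"]:
    o,im=save(n,n+"0.png"); print(n,get_calibration(n))
print(o)
a=cv2.imread('pics/scene0.png');b=cv2.imread('pics/side0.png')
E
```

```text
scene {'mtx': array([[393.33524225,   0.        , 331.36002695],
       [  0.        , 393.33524225, 200.89217574],
       [  0.        ,   0.        ,   1.        ]]), 'position': array([1039.10102535, -686.34132008,  992.50194538]), 'attitude': array([-2.36081801e+00,  2.03448524e-03,  6.20094134e-01])}
side {'mtx': array([[448.96883273,   0.        , 309.08313772],
       [  0.        , 448.96883273, 190.28173072],
       [  0.        ,   0.        ,   1.        ]]), 'position': array([ 462.77692911,  747.82361831, 1057.36991157]), 'attitude': array([-2.46737128, -0.00319765, -3.04719517])}
wrist {'mtx': array([[280.122096  ,   0.        , 319.64943952],
       [  0.        , 280.122096  , 197.96359715],
       [  0.        ,   0.        ,   1.        ]]), 'mount': array([[-9.85169937e-04, -9.69052489e-01, -2.46852798e-01,
         6.66557507e+01],
       [ 9.99998660e-01, -1.27743892e-03,  1.02383587e-03,
         1.08722644e-01],
       [-1.30749007e-03, -2.46851459e-01,  9.69052448e-01,
        -1.58023982e+02],
       [ 0.00000000e+00,  0.00000000e+00,  0.00000000e+00,
         1.00000000e+00]])}
{'time': 0.1, 'joint_positions': array([ 1.19499881e+00,  3.42615204e-01,  1.52488772e+00, -3.32757177e-05,
        1.27538694e+00, -1.45982110e-01]), 'dq': array([-0.00024399, -0.00151583, -0.00198469,  0.00091579,  0.00320151,
        0.00145223]), 'tau': array([ 3.48778041e-03, -4.31995904e+01, -2.44697517e+01,  7.20152026e-02,
        5.24326286e-02, -6.42283726e-05]), 'tool_pos': array([119.44496056, 510.8773401 , 226.14588497]), 'tcp_rot': array([-3.14030462e+00, -1.57213471e-04,  2.91178686e+00]), 'contact_force': array([-0.0027229 , -0.93805856,  0.14600123]), 'moment': array([-0.04774355,  0.00546702,  0.02446354]), 'finger_force': 0.0, 'grip_width': 91.69553350997423}
```

View pics/scene0.png

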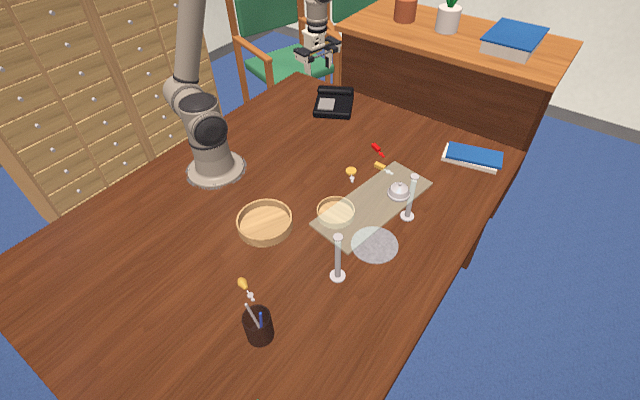

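View pics/side0.png

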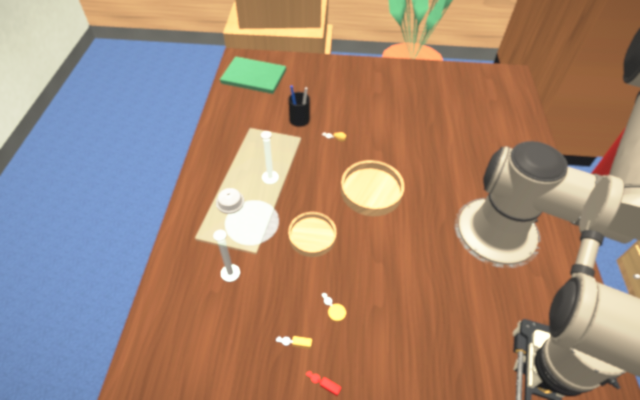

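The scene view shows the small dish at (336,211) and the large one at (264,222). The keys are the bar key (383,168), red decoy (377,150), disc key (351,172) and bulb key (244,285). The felt is at (375,244), the post feet at (338,275) and (408,215), and the bell at (399,190).
The side view shows the same things: small dish (313,233), large dish (372,188), bar key (294,342), red decoy (323,382), disc key (333,308) and felt (252,223), with post feet at (270,178) and (230,273).
The brass key with the rectangular fob, scene (383,168) / side (294,342), fits the description. The red one is excluded, and the others have a disc or a bulb.

```bash
cat >> h.py <<'E'
def cam(n,o=None):
    c=get_calibration(n); K=c['mtx']
    if n=='wrist':
        R0=Ro.from_euler('xyz',o['tcp_rot']).as_matrix(); M=c['mount']
        return K,R0@M[:3,:3],R0@M[:3,3]+o['tool_pos']
    return K,Ro.from_euler('xyz',c['attitude']).as_matrix(),c['position']
def ray(n,uv,o=None):
    K,R,p=cam(n,o); d=R@np.linalg.inv(K)@np.array([uv[0],uv[1],1.]); return p,d/np.linalg.norm(d)
def plane(n,uv,z,o=None):
    p,d=ray(n,uv,o); return p+d*(z-p[2])/d[2]
def two(r1,r2):
    (p,d),(q,e)=r1,r2; s=np.linalg.lstsq(np.c_[d,-e],q-p,rcond=None)[0]
    a,b=p+d*s[0],q+e*s[1]; return (a+b)/2,np.linalg.norm(a-b)
def blobs(im,lo,hi,roi):
    x0,y0,x1,y1=roi; m=np.zeros(im.shape[:2],np.uint8)
    m[y0:y1,x0:x1]=cv2.inRange(cv2.cvtColor(im,cv2.COLOR_RGB2HSV),lo,hi)[y0:y1,x0:x1]
    cs,_=cv2.findContours(m,cv2.RETR_EXTERNAL,cv2.CHAIN_APPROX_NONE)
    return sorted(cs,key=cv2.contourArea,reverse=True)
E
python3 - <<'E'
from h import *
S=cv2.cvtColor(cv2.imread('pics/scene0.png'),4);D=cv2.cvtColor(cv2.imread('pics/side0.png'),4)
def c(im,lo,hi,roi):
    b=blobs(im,lo,hi,roi)[0]; M=cv2.moments(b); r=cv2.minAreaRect(b); return np.array([M['m10']/M['m00'],M['m01']/M['m00']]),r,b
ye=((18,120,120),(32,255,255))
for nm,r1,r2,z in [('bar',(370,158,392,175),(288,332,316,350),9),('disc',(342,164,360,178),(322,296,352,324),5)]:
    a=c(S,*ye,r1);b=c(D,*ye,r2); print(nm,a[0],b[0],a[1],b[1],two(ray('scene',a[0]),ray('side',b[0])),plane('scene',a[0],z),plane('side',b[0],z))
# felt & dish
f=((0,0,140),(180,60,255))
a=c(S,*f,(348,222,402,268)); b=c(D,*f,(222,196,282,250))
for n,k in (('scene',a),('side',b)):
    e=cv2.fitEllipse(cv2.convexHull(k[2])); print('felt',n,e,plane(n,e[0],0))
dl=((10,50,120),(28,190,255))
for n,im,roi in (('scene',S,(312,192,360,232)),('side',D,(284,206,342,262))):
    k=c(im,*dl,roi); h=cv2.convexHull(k[2]); e=cv2.fitEllipse(h);print('dish',n,cv2.boundingRect(h),e,plane(n,e[0],20), plane(n,e[0],28))
for n,ps in (('side',[(270,178),(230,273)]),('scene',[(408,216),(338,276)])):
    print('posts',n,[plane(n,p,0).round() for p in ps])
print('glass',[plane('side',p,180).round() for p in [(249,128),(301,140),(258,250),(197,238)]],[plane('scene',p,180).round() for p in [(397,163),(433,184),(347,250),(310,224)]])
for n,p in (('side',(299,112)),('scene',(259,335))): print('pot',plane(n,p,30))
c1=cv2.resize(S[140:260,300:440],None,fx=4,fy=4); c2=cv2.resize(D[280:400,260:360],None,fx=4,fy=4)
cv2.imwrite('pics/crop.png',cv2.cvtColor(np.hstack([c1[:480,:400],c2[:480]]),4))
E
```

```text
bar [378.99666667 165.21      ] [302.61728395 342.67901235] ((379.10003662109375, 165.30001831054688), (11.180339813232422, 5.813776969909668), 26.56505012512207) ((301.4923400878906, 341.0615539550781), (19.597488403320312, 9.178570747375488), 7.125016689300537) (array([509.32298918, 370.96329344,   8.64866551]), np.float64(2.1785877035652046)) [508.45359989 370.28516788   9.        ] [510.30661534 371.53561947   9.        ]
disc [350.6374269  170.34502924] [338.59139785 312.38709677] ((351.0, 170.5), (7.0, 10.0), 90.0) ((336.8000183105469, 312.1000061035156), (16.994115829467773, 17.441329956054688), 63.43495178222656) (array([431.10712755, 286.75770934,   3.46478025]), np.float64(2.5956987000698306)) [433.37997111 285.4852637    5.        ] [429.96831738 286.83885931   5.        ]
felt scene ((369.46417236328125, 239.98915100097656), (45.07677459716797, 58.559844970703125), 113.30268096923828) [669.80085887  39.35446331   0.        ]
felt side ((244.6629180908203, 218.18209838867188), (63.49311828613281, 76.7017593383789), 44.739322662353516) [713.44825476  26.23270777   0.        ]
dish scene (312, 192, 48, 40) ((334.5877380371094, 210.80738830566406), (52.93346405029297, 66.79822540283203), 85.27436065673828) [514.03384495  64.45014262  20.        ] [518.35315502  58.27397842  28.        ]Traceback (most recent call last):
  File "<stdin>", line 15, in <module>
cv2.error: OpenCV(4.12.0) /io/opencv/modules/imgproc/src/shapedescr.cpp:361: error: (-201:Incorrect size of input array) There should be at least 5 points to fit the ellipse in function 'fitEllipseNoDirect'
```

```bash
python3 - <<'E'
from h import *
S=cv2.cvtColor(cv2.imread('pics/scene0.png'),4);D=cv2.cvtColor(cv2.imread('pics/side0.png'),4)
hs=lambda im,p: cv2.cvtColor(im,cv2.COLOR_RGB2HSV)[p[1],p[0]].tolist()
print('S felt',[hs(S,p) for p in [(375,244),(390,250),(365,240)]],'glass',hs(S,(365,205)),'desk',hs(S,(300,190)),hs(S,(420,260)),'dish',[hs(S,p) for p in [(336,205),(328,217),(345,217)]])
print('D felt',[hs(D,p) for p in [(252,223),(270,215),(240,225)]],'glass',hs(D,(240,170)),'desk',hs(D,(330,270)),'dish',[hs(D,p) for p in [(313,230),(313,250),(290,232)]])
for n,ps in (('side',[(270,178),(230,273)]),('scene',[(408,216),(338,276)])):
    print('posts',n,[plane(n,p,0).round() for p in ps])
for n,p in (('side',(252,223)),('scene',(375,244))): print('felt',plane(n,p,0).round())
for n,p in (('side',(313,228)),('scene',(336,208))): print('dish',plane(n,p,28).round())
print('glass',[plane('side',p,180).round() for p in [(249,128),(301,140),(258,250),(197,238)]],[plane('scene',p,180).round() for p in [(397,163),(433,184),(347,250),(310,224)]])
c1=cv2.resize(S[140:240,330:430],None,fx=4,fy=4); c2=cv2.resize(D[300:400,260:360],None,fx=4,fy=4)
cv2.imwrite('pics/crop.png',cv2.cvtColor(np.hstack([c1,c2]),4))
E
```

```text
S felt [[10, 16, 193], [3, 12, 193], [6, 7, 174]] glass [17, 53, 184] desk [10, 143, 148] [10, 136, 148] dish [[20, 51, 239], [19, 51, 235], [20, 51, 243]]
D felt [[40, 3, 254], [37, 9, 249], [40, 3, 254]] glass [23, 54, 239] desk [11, 151, 172] dish [[29, 47, 255], [27, 67, 255], [23, 92, 253]]
posts side [array([ 663., -130.,    0.]), array([720., 203.,   0.])]
posts scene [array([722., 205.,   0.]), array([ 666., -133.,    0.])]
felt [690.  41.   0.]
felt [693.  36.   0.]
dish [514.  60.  28.]
dish [515.  72.  28.]
glass [array([ 715., -157.,  180.]), array([ 565., -124.,  180.]), array([625., 233., 180.]), array([770., 215., 180.])] [array([642., 230., 180.]), array([779., 205., 180.]), array([ 707., -154.,  180.]), array([ 574., -139.,  180.])]
```

View pics/crop.png

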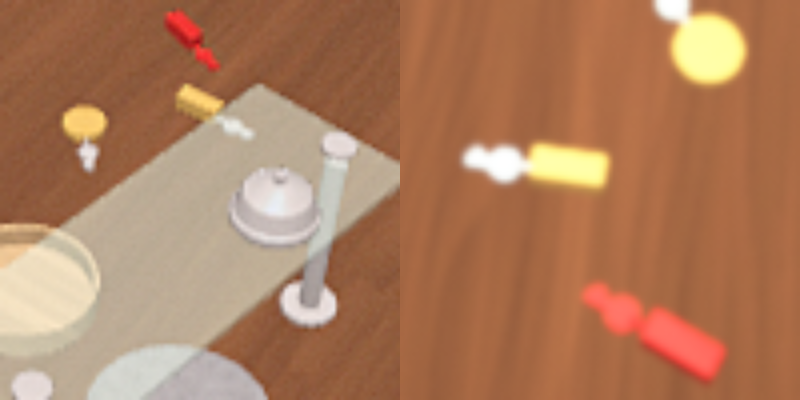

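The crop confirms it: the brass bar key has its bar at side (302,343) and its tip at about (277,340). The red one at (323,382) is the decoy and the disc key is separate. Next I compute the key's yaw and measure the gripper's profile, because that decides how it can go under the glass.

```bash
python3 - <<'E'
from h import *
D=cv2.cvtColor(cv2.imread('pics/side0.png'),4)
m=cv2.inRange(cv2.cvtColor(D,cv2.COLOR_RGB2HSV),(18,120,120),(32,255,255))
w=cv2.inRange(cv2.cvtColor(D,cv2.COLOR_RGB2HSV),(0,0,185),(180,70,255))
kw=w[330:350,268:294]; ys,xs=np.nonzero(kw); print('key px',xs.mean()+268,ys.mean()+330)
k=plane('side',(xs.mean()+268,ys.mean()+330),3); b=plane('side',(302.6,342.7),9); d=k-b; print(k,b,'yaw',np.arctan2(d[1],d[0]))
cs=blobs(D,(0,150,120),(8,255,255),(290,360,350,399))+blobs(D,(170,150,120),(180,255,255),(290,360,350,399))
print('red',[plane('side',c.reshape(-1,2).mean(0),9).round() for c in cs[:1]])
# gripper overlay
S=cv2.imread('pics/scene0.png'); o=get_obs(); R=Ro.from_euler('xyz',o['tcp_rot']).as_matrix(); K,Rc,p=cam('scene')
def pr(t): q=Rc.T@(R@np.array(t,float)+o['tool_pos']-p); q=K@q; return q[:2]/q[2]
x0,y0=260,0; C=cv2.resize(S[0:100,260:380],None,fx=6,fy=6,interpolation=cv2.INTER_CUBIC)
for z in (0,-66,-100,-130,-160,-200,-240):
    u=(pr((0,0,z))-[x0,y0])*6; print(z,u.round()); cv2.circle(C,tuple(int(v) for v in u),4,(0,0,255),-1)
    for y in (-40,40):
        u=(pr((0,y,z))-[x0,y0])*6; cv2.circle(C,tuple(int(v) for v in u),4,(0,255,0),-1)
cv2.imwrite('pics/grip.png',C)
E
```

```text
key px 284.1896551724138 340.17241379310343
[554.71789613 367.59656684   3.        ] [510.34193685 371.58891977   9.        ] yaw -0.08972501457628444
red [array([456., 455.,   9.])]
0 [353. 423.]
-66 [351. 329.]
-100 [349. 279.]
-130 [348. 233.]
-160 [347. 186.]
-200 [345. 120.]
-240 [344.  53.]
```

View pics/grip.png

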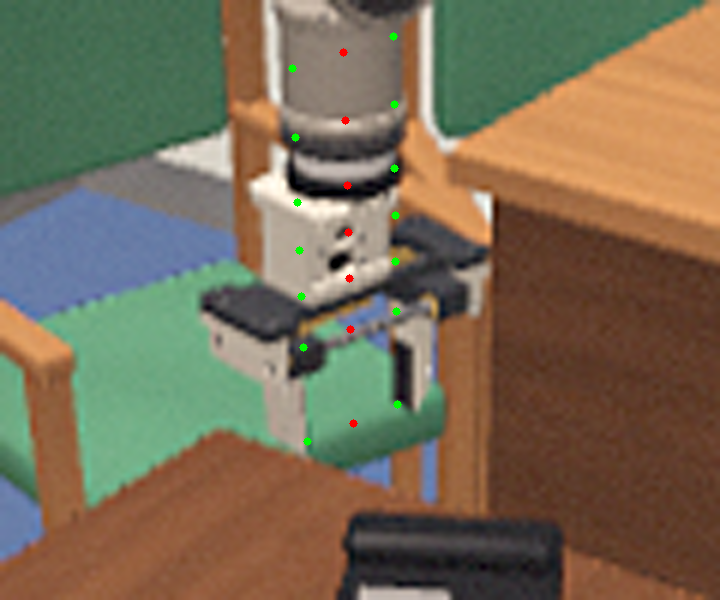

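The overlay shows the wide jaw body from about -60 to -105 mm, a block up to about -150 mm, and then a round wrist of radius about 40 mm. To push under the glass I will turn the fingers' line along the push and push with the back of the wide-open front finger, which keeps the wrist outside the glass edge. Now I go above the key.

Emit:
arm_command([
  [-0.82,-0.1,0.1],
  [-0.82,-0.1,0.1],
  [-0.82,-0.1,0.1],
  [-0.82,-0.1,0.1],
  [-0.82,-0.1,0.1],
], gripper=[60,60,60,60,60], twist=[0,0,0,0,0])

```text
time: 0.78
tool_pos: [217.0, 475.3, 213.9]
tcp_rot: [-3.141, -0.0, 2.912]
contact_force: [-0.6, 0.3, 0.3]
grip_width: 60.1
finger_force: 0.0
```

Emit:
arm_command([
  [-0.82,-0.1,0.1],
  [-0.82,-0.1,0.1],
  [-0.82,-0.1,0.1],
  [-0.82,-0.1,0.1],
  [-0.82,-0.1,0.1],
], gripper=[60,60,60,60,60], twist=[0,0,0,0,0])

```text
time: 1.4
tool_pos: [314.6, 439.7, 201.5]
tcp_rot: [3.142, -0.0, 2.912]
contact_force: [0.3, -0.4, -0.3]
grip_width: 59.8
finger_force: 0.0
```

Emit:
arm_command([
  [-0.82,-0.1,0.2],
  [-0.82,-0.1,0.2],
  [-0.82,-0.1,0.2],
  [-0.82,-0.1,0.2],
  [-0.82,-0.1,0.2],
], gripper=[60,60,60,60,60], twist=[0,0,0,0,0])

```text
time: 2.02
tool_pos: [411.7, 404.2, 176.3]
tcp_rot: [3.142, -0.0, 2.912]
contact_force: [-0.2, 0.7, 0.7]
grip_width: 60.0
finger_force: 0.0
```

Emit:
arm_command([
  [-0.82,-0.1,0.2],
  [-0.82,-0.1,0.2],
  [-0.82,-0.1,0.2],
  [-0.82,-0.1,0.2],
  [-0.82,-0.1,0.2],
], gripper=[60,60,60,60,60], twist=[0,0,0,0,0])

```text
time: 2.65
tool_pos: [508.7, 368.7, 151.4]
tcp_rot: [3.141, -0.0, 2.912]
contact_force: [-0.1, -0.3, 0.3]
grip_width: 60.2
finger_force: 0.0
```

Emit:
arm_command([
  [0,0,0],
  [0,0,0],
  [0,0,0],
  [0,0,0],
  [0,0,0],
], gripper=[60,60,60,60,60], twist=[-0.8,-0.8,0,0,0])

```text
time: 3.28
tool_pos: [507.5, 369.2, 151.8]
tcp_rot: [3.141, 0.0, 3.051]
contact_force: [-1.3, 0.2, -0.2]
grip_width: 59.9
finger_force: 0.0
```

```bash
python3 - <<'E'
from h import *
o,im=save('wrist','w1.png')
K,R,p=cam('wrist',o)
q=R.T@(np.array([508.,371,18])-p); print('expect',(K@q/q[2])[:2])
for b in blobs(im,(15,110,90),(34,255,255),(0,0,640,400))[:4]:
    if cv2.contourArea(b)<200: continue
    r=cv2.minAreaRect(b); P=np.array([plane('wrist',u,18,o)[:2] for u in cv2.boxPoints(r)]); 
    print(cv2.contourArea(b),np.round(r[0]),P.mean(0),[(np.linalg.norm(P[i]-P[i-1]).round(1),np.arctan2(*(P[i]-P[i-1])[::-1]).round(3)) for i in range(4)])
E
```

```text
expect [320.90812908 191.25146247]
1506.5 [ 72. 190.] [484.23883105 108.15520848] [(np.float64(119.4), np.float64(-2.541)), (np.float64(52.5), np.float64(2.185)), (np.float64(115.7), np.float64(0.635)), (np.float64(56.6), np.float64(-0.891))]
1366.5 [396. 297.] [643.89932228 447.94573944] [(np.float64(10.7), np.float64(2.985)), (np.float64(353.4), np.float64(1.478)), (np.float64(11.0), np.float64(0.105)), (np.float64(356.2), np.float64(-1.664))]
1333.0 [235. 128.] [435.12302388 290.2864559 ] [(np.float64(42.2), np.float64(-2.27)), (np.float64(41.4), np.float64(2.385)), (np.float64(41.0), np.float64(0.892)), (np.float64(42.2), np.float64(-0.728))]
685.0 [321. 194.] [511.87763396 370.57747718] [(np.float64(47.3), np.float64(3.083)), (np.float64(18.7), np.float64(1.521)), (np.float64(47.3), np.float64(-0.042)), (np.float64(19.4), np.float64(-1.619))]
```

View pics/w1.png

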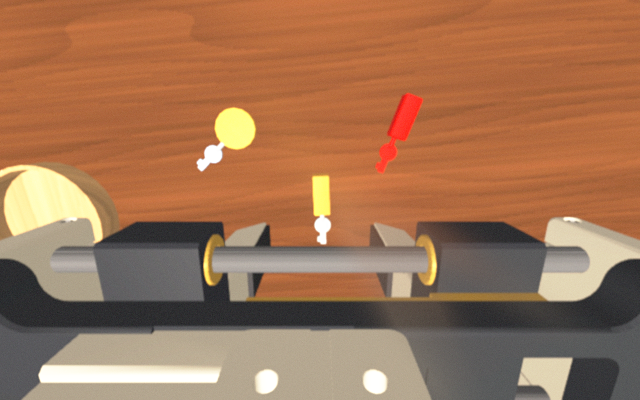

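The wrist view shows the brass bar at (321,194), aligned between the fingers. The disc key (235,128) and red key (404,118) are clear of them. I grasp now.

Emit:
arm_command([
  [-0.12,0.07,0.9],
  [0,0,0.9],
  [0,0,0.9],
  [0,0,0.9],
  [0,0,0.9],
], gripper=[60,60,60,60,60], twist=[-0.4,0,0,0,0])

```text
time: 3.95
tool_pos: [510.6, 370.7, 38.7]
tcp_rot: [3.141, 0.0, 3.086]
contact_force: [0.3, 0.4, 0.8]
grip_width: 59.8
finger_force: 0.0
```

Emit:
arm_command([
  [0,0,0.6],
  [0,0,0.6],
  [0,0,0.22],
  [0,0,0],
  [0,0,0],
], gripper=[60,60,60,0,0], twist=[0,0,0,0,0])

```text
time: 4.58
tool_pos: [511.0, 370.9, 4.5]
tcp_rot: [3.141, 0.001, 3.086]
contact_force: [-0.2, 0.5, -0.6]
grip_width: 44.6
finger_force: 0.0
```

Emit:
arm_command([
  [0,0,0],
  [0,0,0],
  [0,0,0],
  [0,0,0],
  [0,0,0],
], gripper=[0,0,0,0,0], twist=[0,0,0,0,0])

```text
time: 5.2
tool_pos: [510.7, 370.7, 4.0]
tcp_rot: [3.141, 0.0, 3.086]
contact_force: [0.4, -0.1, 2.7]
grip_width: 17.3
finger_force: 30.0
```

Gripped, width 17.3 mm. I lift and carry it towards the dish.

Emit:
arm_command([
  [0,0,-0.5],
  [0,0,-0.9],
  [0,0,-0.9],
  [0,-0.5,-0.9],
  [0,-0.8,-0.8],
], gripper=[0,0,0,0,0], twist=[0,0,0,0,0])

```text
time: 5.82
tool_pos: [508.7, 338.3, 105.2]
tcp_rot: [3.141, 0.001, 3.087]
contact_force: [-0.4, -0.1, -1.7]
grip_width: 17.9
finger_force: 30.0
```

Emit:
arm_command([
  [0,-0.8,0],
  [0,-0.8,0],
  [0,-0.8,0],
  [0,-0.8,0],
  [0,-0.8,0],
], gripper=[0,0,0,0,0], twist=[0,0,0,0,0])

```text
time: 6.45
tool_pos: [503.0, 236.9, 103.4]
tcp_rot: [-3.141, -0.0, 3.086]
contact_force: [-0.2, 0.6, -0.1]
grip_width: 17.4
finger_force: 30.0
```

```bash
python3 - <<'E'
from h import *
o,im=save('wrist','w2.png'); o2,d=save('side','side2.png'); _,s=save('scene','scene2.png'); print(o['tool_pos'],o['tcp_rot'],o['grip_width'])
W=cv2.cvtColor(d,cv2.COLOR_RGB2HSV)
m=cv2.inRange(W,(15,0,235),(32,110,255)); 
c=blobs(d,(15,25,200),(32,200,255),(280,205,345,262))
for k in c[:2]: print(cv2.contourArea(k),cv2.boundingRect(k))
a=cv2.resize(d[150:290,190:360],None,fx=3,fy=3); b=cv2.resize(im,(448,280))
cv=np.zeros((420,800,3),np.uint8); cv[:,:510]=a; cv[:181,510:]=cv2.resize(im,(290,181)); cv[190:371,510:]=cv2.resize(s,(290,181)); cv2.imwrite('pics/c2.png',cv2.cvtColor(cv,4))
E
```

```text
[503.03883306 236.90571633 103.43079824] [-3.14148125e+00 -4.67261541e-04  3.08619491e+00] 17.44823925352305
109.0 (288, 221, 10, 26)
82.0 (329, 224, 8, 21)
```

View pics/c2.png

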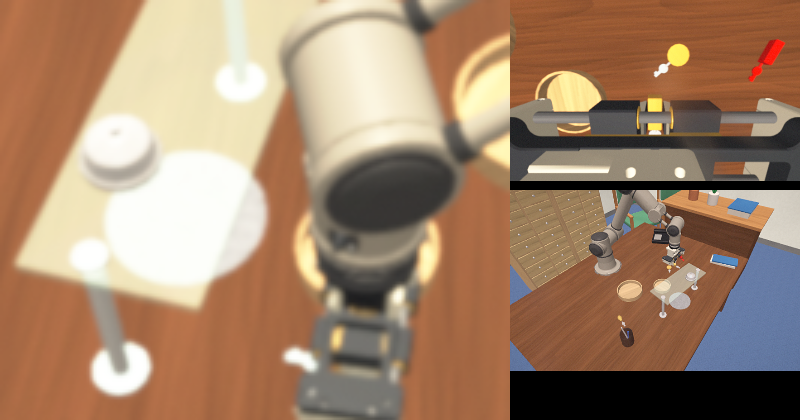

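```bash
python3 - <<'E'
from h import *
S=cv2.cvtColor(cv2.imread('pics/scene0.png'),4);D=cv2.cvtColor(cv2.imread('pics/side0.png'),4)
R=[]
for n,im,roi,hi in (('side',D,(284,206,342,262),130),('scene',S,(313,192,358,232),95)):
    hsv=cv2.cvtColor(im,cv2.COLOR_RGB2HSV); x0,y0,x1,y1=roi
    m=np.zeros((400,640),np.uint8); m[y0:y1,x0:x1]=(hsv[y0:y1,x0:x1,2]>(205 if n=='side' else 196))*255
    if n=='side': m[:, :284]=0
    cs,_=cv2.findContours(m,0,1); h=cv2.convexHull(max(cs,key=cv2.contourArea)); M=cv2.moments(h); u=(M['m10']/M['m00'],M['m01']/M['m00'])
    print(n,cv2.boundingRect(h),u,plane(n,u,14)); R.append(ray(n,u))
print(two(*R))
# felt: use side, grey, extremes
for n,im,roi,t in (('side',D,(215,195,290,252),28),('scene',S,(346,222,404,268),32)):
    x0,y0,x1,y1=roi; hsv=cv2.cvtColor(im,cv2.COLOR_RGB2HSV); m=np.zeros((400,640),np.uint8)
    m[y0:y1,x0:x1]=((hsv[y0:y1,x0:x1,1]<t)&(hsv[y0:y1,x0:x1,2]>120))*255
    m=cv2.morphologyEx(m,cv2.MORPH_OPEN,np.ones((3,3)))
    cs,_=cv2.findContours(m,0,1); c=max(cs,key=cv2.contourArea); P=np.array([plane(n,u,0)[:2] for u in cv2.convexHull(c).reshape(-1,2)],np.float32)
    print('felt',n,cv2.boundingRect(c),cv2.minEnclosingCircle(P),P.min(0),P.max(0))
E
```

```text
side (288, 211, 49, 42) (312.0219838014095, 231.51519932681182) [516.15269763  62.25817517  14.        ]
scene (317, 196, 38, 34) (335.27127480659266, 212.02152707702655) [515.96594965  65.78993519  14.        ]
(array([516.55460342,  63.98310252,  16.1865984 ]), np.float64(1.146236638671893))
felt side (215, 200, 63, 45) ((711.7587890625, 41.37281036376953), 94.10750579833984) [618.28485 -42.39902] [788.27966 117.68441]
felt scene (351, 226, 47, 38) ((689.5574340820312, 34.86935043334961), 76.59677124023438) [614.9475  -41.66413] [765.7382 109.1704]
```

The dish centre is about (516,64) and the felt centre about (691.5,36.5). I carry the key over the dish.

Emit:
arm_command([
  [-0.02,-0.86,0],
  [-0.02,-0.86,0],
  [-0.02,-0.86,0],
  [-0.02,-0.86,0],
  [-0.02,-0.86,0],
], gripper=[0,0,0,0,0], twist=[0,0,0,0,0])

```text
time: 7.22
tool_pos: [499.7, 129.7, 103.8]
tcp_rot: [-3.142, 0.0, 3.087]
contact_force: [0.1, -0.5, -2.1]
grip_width: 17.7
finger_force: 30.0
```

Emit:
arm_command([
  [-0.02,-0.86,0],
  [-0.02,-0.86,0],
  [-0.02,-0.86,0],
  [0,0,0],
  [0,0,0],
], gripper=[0,0,0,0,0], twist=[0,0,0,0,0])

```text
time: 7.85
tool_pos: [497.7, 66.5, 103.8]
tcp_rot: [3.141, 0.0, 3.086]
contact_force: [-0.4, 0.9, -1.1]
grip_width: 18.0
finger_force: 30.0
```

```bash
python3 - <<'E'
from h import *
o,im=save('wrist','w3.png'); _,s=save('scene','scene3.png'); print(o['tool_pos'],o['tcp_rot'],o['grip_width'])
cv=np.zeros((400,800,3),np.uint8); cv[:250,:400]=cv2.resize(im,(400,250)); cv[:400,400:]=cv2.resize(s[160:260,285:385],(400,400)); cv2.imwrite('pics/c3.png',cv2.cvtColor(cv,4))
E
```

```text
[497.69834867  66.53616571 103.77345697] [3.14128711e+00 1.56459441e-04 3.08619575e+00] 18.041349730767372
```

View pics/c3.png

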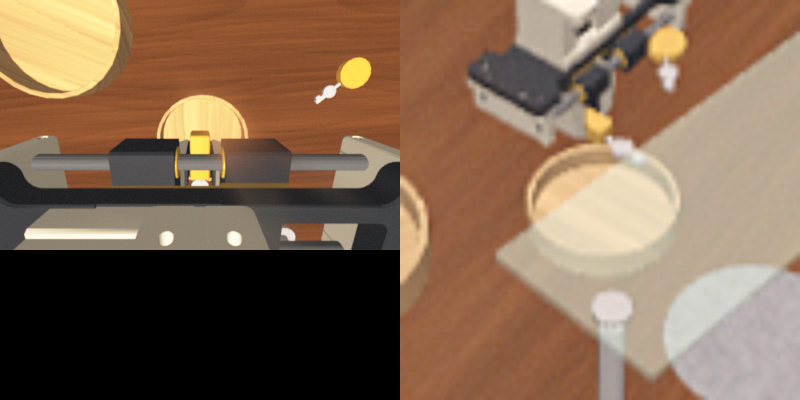

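The wrist view shows the held key centred over the dish (dish rim columns 253–397 in full-size pixels, key at 320). I lower and release.

Emit:
arm_command([
  [0,0,0.9],
  [0,0,0.9],
  [0,0,0.9],
  [0,0,0.7],
  [0,0,0.28],
], gripper=[0,0,0,0,0], twist=[0,0,0,0,0])

```text
time: 8.57
tool_pos: [497.2, 67.0, 10.8]
tcp_rot: [3.142, -0.002, 3.087]
contact_force: [-0.2, 0.2, -1.0]
grip_width: 17.8
finger_force: 30.0
```

Emit:
arm_command([
  [0,0,0],
  [0,0,0],
  [0,0,0],
  [0,0,0],
  [0,0,0],
], gripper=[0,0,36,36,36], twist=[0,0,0,0,0])

```text
time: 9.2
tool_pos: [497.9, 66.4, 12.0]
tcp_rot: [3.141, 0.001, 3.086]
contact_force: [0.3, 0.5, -0.1]
grip_width: 35.1
finger_force: 0.0
```

Emit:
arm_command([
  [0,0,-0.9],
  [0,0,-0.9],
  [0,0,-0.9],
  [0,0,-0.9],
  [0,0,-0.2],
], gripper=[36,36,36,36,36], twist=[0,0,0,0,0])

```text
time: 9.82
tool_pos: [498.5, 66.4, 108.0]
tcp_rot: [3.141, 0.003, 3.086]
contact_force: [0.1, -0.3, -0.0]
grip_width: 36.0
finger_force: 0.0
```

Emit:
arm_command([
  [0.9,0,0],
  [0.9,0,0],
  [0.9,0,0],
  [0.9,0,0],
  [0.9,0,0],
], gripper=[60,91.8,91.8,91.8,91.8], twist=[0,0,0,0,0])

```text
time: 10.45
tool_pos: [384.2, 72.6, 106.0]
tcp_rot: [3.142, -0.001, 3.086]
contact_force: [-0.0, -0.8, -0.0]
grip_width: 81.6
finger_force: 0.0
```

Emit:
arm_command([
  [0,0,0],
  [0,0,0],
  [0,0,0],
  [0,0,0],
  [0,0,0],
], gripper=[91.8,91.8,91.8,91.8,91.8], twist=[1,1,1,1,1])

```text
time: 11.08
tool_pos: [384.9, 72.6, 106.1]
tcp_rot: [-3.141, -0.001, 2.647]
contact_force: [0.3, -0.0, -0.5]
grip_width: 92.1
finger_force: 0.0
```

Emit:
arm_command([
  [0,0,0],
  [0,0,0],
  [0,0,0],
  [0,0,0],
  [0,0,0],
], gripper=[91.8,91.8,91.8,91.8,91.8], twist=[1,1,1,1,1])

```text
time: 11.7
tool_pos: [384.9, 72.6, 106.1]
tcp_rot: [-3.141, -0.001, 2.211]
contact_force: [-0.3, 0.4, -0.3]
grip_width: 91.8
finger_force: 0.0
```

Emit:
arm_command([
  [0,0,0],
  [0,0,0],
  [0,0,0],
  [0,0,0],
  [0,0,0],
], gripper=[91.8,91.8,91.8,91.8,91.8], twist=[1,1,1,1,1])

```text
time: 12.32
tool_pos: [384.9, 72.6, 106.0]
tcp_rot: [-3.14, -0.0, 1.774]
contact_force: [0.2, 0.5, -0.0]
grip_width: 91.9
finger_force: 0.0
```

Emit:
arm_command([
  [0,0,0],
  [0,0,0],
  [0,0,0],
  [0,0,0],
  [0,0,0],
], gripper=[91.8,91.8,91.8,91.8,91.8], twist=[1,1,1,1,0])

```text
time: 12.95
tool_pos: [385.0, 72.6, 106.2]
tcp_rot: [-3.141, 0.0, 1.429]
contact_force: [-0.3, -0.2, 0.2]
grip_width: 91.7
finger_force: 0.0
```

```bash
python3 - <<'E'
from h import *
o,im=save('wrist','w4.png'); _,d=save('side','side4.png');_,s=save('scene','scene4.png'); print(o['tool_pos'],o['tcp_rot'],o['grip_width'],o['joint_positions'])
print('big dish',plane('side',(372,190),14),[plane('side',u,30).round() for u in ((341,185),(404,185),(372,163))])
cv=np.zeros((600,800,3),np.uint8); cv[:375,:400]=cv2.resize(d[170:290,200:328],(400,375)); cv[:400,400:]=cv2.resize(s[160:260,285:385],(400,400)); cv[375:575,:320]=cv2.resize(im,(320,200)); cv2.imwrite('pics/c4.png',cv2.cvtColor(cv,4))
E
```

```text
[385.00972125  72.56774261 106.17155357] [-3.14055901e+00  6.22039091e-05  1.42898201e+00] 91.67584880989554 [-1.00245748e-02  2.64141161e-01  2.03465950e+00  9.92586391e-05
  8.43824850e-01  1.31723767e-01]
big dish [ 351.65790835 -101.79711879   14.        ] [array([445., -99.,  30.]), array([ 259., -117.,   30.]), array([ 354., -196.,   30.])]
```

View pics/c4.png

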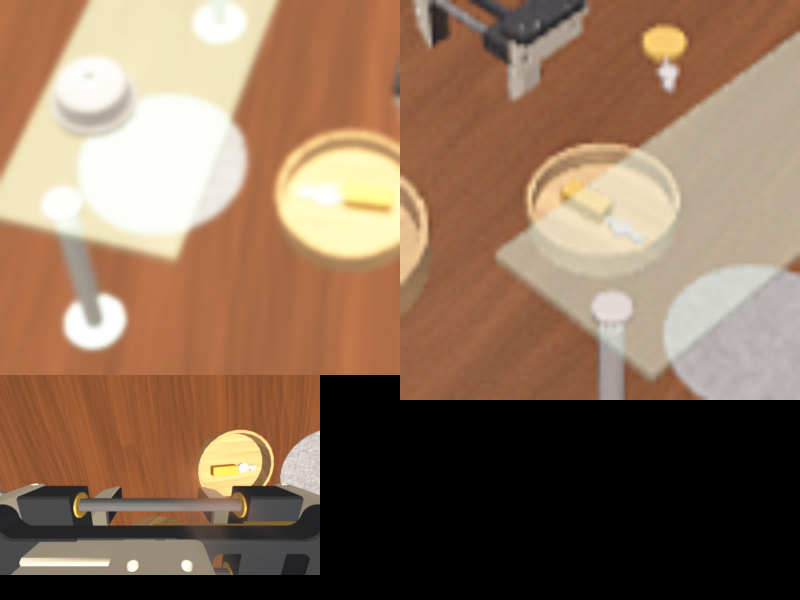

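The key lies flat in the dish, inside and released: scene crop (600,205), side crop (340,195). I measure the dish and felt from this wrist view.

```bash
cat >> h.py <<'E'
from scipy.optimize import least_squares
def circ(P,r):
    f=lambda c: np.hypot(*(P-c).T)-r
    s=least_squares(f,P.mean(0),loss='soft_l1',f_scale=2); return s.x,np.abs(f(s.x)).mean()
E
python3 - <<'E'
from h import *
o=get_obs(); im=cv2.cvtColor(cv2.imread('pics/w4.png'),4)
hsv=cv2.cvtColor(im,cv2.COLOR_RGB2HSV)
print([hsv[y,x].tolist() for x,y in [(400,180),(470,116),(440,150),(540,170),(500,130),(610,200),(350,150)]])
m=((hsv[...,2]>170)&(hsv[...,0]>=13)&(hsv[...,0]<34)).astype(np.uint8)*255; m[:, :380]=0; m[222:]=0; m[:,552:]=0
cs,_=cv2.findContours(m,0,1); h=cv2.convexHull(max(cs,key=cv2.contourArea)).reshape(-1,2); print(cv2.boundingRect(h))
h=h[(h[:,1]<200)]
P=np.array([plane('wrist',u,28,o)[:2] for u in h.astype(float)]); print('dish',circ(P,65))
m=((hsv[...,1]<40)&(hsv[...,2]>110)).astype(np.uint8)*255; m[:, :556]=0; m[225:]=0
cs,_=cv2.findContours(m,0,1); h=max(cs,key=cv2.contourArea).reshape(-1,2); h=h[(h[:,0]<636)&(h[:,1]<215)]; h=np.array([q for q in h if q[0]==h[h[:,1]==q[1]][:,0].min()])
P=np.array([plane('wrist',u,0,o)[:2] for u in h.astype(float)]); print('felt',len(P),circ(P,76))
E
```

```text
[[23, 109, 254], [18, 125, 241], [24, 98, 254], [15, 125, 124], [25, 94, 255], [12, 21, 208], [11, 167, 153]]
(390, 109, 159, 113)
dish (array([515.61866702,  69.73585605]), np.float64(0.4874637962517993))
felt 102 (array([692.78086185,  35.79128038]), np.float64(0.24614510174603696))
```

Emit:
arm_command([
  [0,0,0],
  [0.69,-0.61,0.5],
  [0,0,0.8],
  [0,0,0.8],
  [0,0,0.8],
], gripper=[91.8,91.8,91.8,91.8,91.8], twist=[0.37,0,0,0,0])

```text
time: 13.72
tool_pos: [373.6, 92.3, 33.7]
tcp_rot: [3.141, -0.0, 1.395]
contact_force: [0.1, 0.4, -0.3]
grip_width: 91.6
finger_force: 0.0
```

Emit:
arm_command([
  [0,0,0.8],
  [0,0,0.4],
  [0,0,0],
  [0,0,0],
  [0,0,0],
], gripper=[91.8,91.8,91.8,91.8,91.8], twist=[0,0,0,0,0])

```text
time: 14.35
tool_pos: [373.8, 92.3, 4.8]
tcp_rot: [3.14, -0.0, 1.396]
contact_force: [0.7, -0.5, 0.0]
grip_width: 92.1
finger_force: 0.0
```

```bash
python3 - <<'E'
from h import *
o,im=save('wrist','w5.png'); _,d=save('side','side5.png');_,s=save('scene','scene5.png'); print(o['tool_pos'],o['tcp_rot'],o['grip_width'])
cv=np.zeros((600,800,3),np.uint8); cv[:300,:480]=cv2.resize(d[170:290,240:432],(480,300)); cv[300:600,:480]=cv2.resize(s[130:250,240:432],(480,300)); cv[:200,480:]=cv2.resize(im,(320,200)); cv2.imwrite('pics/c5.png',cv2.cvtColor(cv,4))
E
```

```text
[373.83618306  92.25891424   4.76735566] [ 3.14028168e+00 -3.78860390e-04  1.39592544e+00] 92.11633812729504
```

View pics/c5.png

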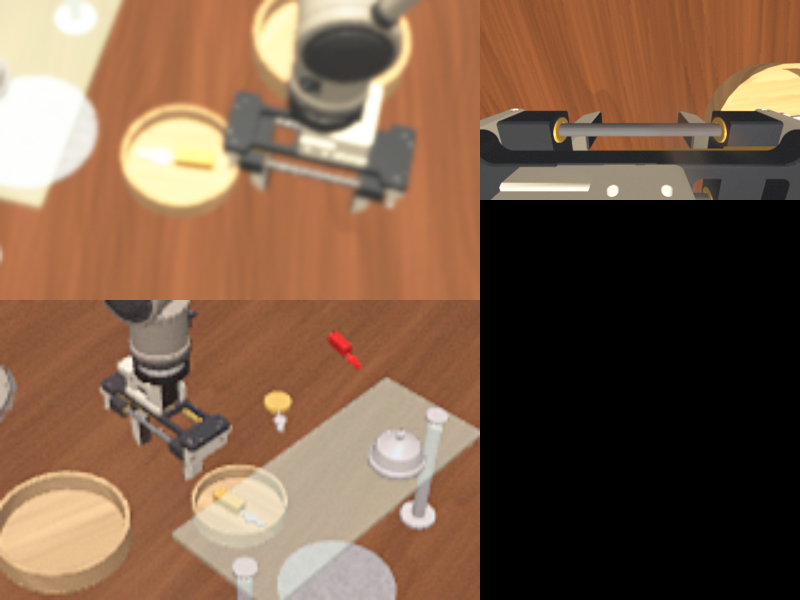

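The scene shows the front finger just behind the dish's near rim and lined up with it; the key is still flat inside. I push gently.

Emit:
arm_command([
  [0,0.3,0.04],
  [0,0.5,0],
  [0,0.5,0],
  [0,0.5,0],
  [0,0.5,0],
], gripper=[91.8,91.8,91.8,91.8,91.8], twist=[0,0,0,0,0])

```text
time: 15.12
tool_pos: [430.8, 82.0, 3.1]
tcp_rot: [-3.141, -0.0, 1.396]
contact_force: [-1.7, -0.0, 0.3]
grip_width: 91.7
finger_force: 1.0
```

Emit:
arm_command([
  [0,0.5,0],
  [0,0.5,0],
  [0,0.3,0],
  [0,0.1,0],
  [0,0,0],
], gripper=[91.8,91.8,91.8,91.8,91.8], twist=[0,0,0,0,0])

```text
time: 15.75
tool_pos: [464.7, 76.1, 3.3]
tcp_rot: [3.141, -0.0, 1.396]
contact_force: [0.4, 0.0, 0.0]
grip_width: 91.8
finger_force: 0.0
```

```bash
cat > m.py <<'E'
from h import *
import sys
t=sys.argv[1]
_,d=save('side','side%s.png'%t);_,s=save('scene','scene%s.png'%t);o,w=save('wrist','w%s.png'%t)
hsv=cv2.cvtColor(w,cv2.COLOR_RGB2HSV)
m=((hsv[...,2]>170)&(hsv[...,0]>=13)&(hsv[...,0]<34)).astype(np.uint8)*255; m[:, :380]=0; m[222:]=0
cs,_=cv2.findContours(m,0,1)
print(o['tool_pos'],[cv2.boundingRect(c) for c in cs if cv2.contourArea(c)>100])
h=cv2.convexHull(max(cs,key=cv2.contourArea)).reshape(-1,2); h=h[(h[:,1]<195)&(h[:,0]<636)]
P=np.array([plane('wrist',u,28,o)[:2] for u in h.astype(float)]); print('dish',len(P),circ(P,65))
E
python3 m.py 6
```

```text
[464.60272081  76.13890535   3.30437508] [(455, 142, 185, 80)]
dish 10 (array([588.61720314,  48.86656167]), np.float64(0.06663023861445509))
```

```bash
cat > n.py <<'E'
from h import *
import sys
t=sys.argv[1]; xm=int(sys.argv[2]) if len(sys.argv)>2 else 286
for n,ref in (('side','side4'),('scene','scene4')):
    a=cv2.imread('pics/%s%s.png'%(n,t)); b=cv2.imread('pics/%s.png'%ref)
    df=cv2.absdiff(a,b).max(2); m=(df>10).astype(np.uint8)*255
    roi=(200,190,286,262) if n=='side' else (338,205,412,275)
    k=np.zeros_like(m); x0,y0,x1,y1=roi; k[y0:y1,x0:x1]=m[y0:y1,x0:x1]
    k=cv2.morphologyEx(k,cv2.MORPH_OPEN,np.ones((3,3)))
    cs,_=cv2.findContours(k,0,1); c=max(cs,key=cv2.contourArea); h=cv2.convexHull(c).reshape(-1,2)
    print(n,cv2.boundingRect(h))
    if n=='side': e=h[(h[:,0]<x1-3)&(h[:,1]<cv2.boundingRect(h)[1]+26)]
    else: e=h[(h[:,0]>x0+3)&(h[:,1]<cv2.boundingRect(h)[1]+20)]; e=e[e[:,0]>x0+12]
    P=np.array([plane(n,u,28)[:2] for u in e.astype(float)]); print(len(P),circ(P,65),P.max(0),P.min(0))
E
python3 n.py 6; python3 - <<'E'
from h import *
for t in '456':
  for n,roi in (('side',(220,205,330,255)),('scene',(325,195,400,255))):
    im=cv2.cvtColor(cv2.imread('pics/%s%s.png'%(n,t)),4)
    b=blobs(im,(17,75,130),(30,255,255),roi)
    print(t,n,[(cv2.contourArea(c),plane(n,c.reshape(-1,2).mean(0),20)[:2].round()) for c in b[:3]])
E
```

```text
side (264, 203, 22, 45)
6 (array([583.6974015 ,  39.41883761]), np.float64(0.8586479645795428)) [649.83216363  42.61436919] [615.69014733 -16.86523009]
scene (338, 205, 32, 38)
4 (array([576.79886869,  55.0242185 ]), np.float64(2.0479181279245147)) [629.96997254 116.98960112] [553.90403875  97.54780158]
4 side [(164.0, array([527.,  58.])), (131.0, array([500.,  71.])), (0.0, array([663., 145.]))]
4 scene [(29.0, array([493.,  70.])), (0.5, array([493.,  99.])), (0.5, array([499., 133.]))]
5 side [(160.5, array([526.,  58.])), (120.0, array([500.,  72.])), (0.0, array([663., 145.]))]
5 scene [(35.0, array([492.,  67.])), (1.0, array([477.,  89.])), (1.0, array([465., 115.]))]
6 side [(209.0, array([588.,  45.])), (0.0, array([663., 145.])), (0.0, array([674., 144.]))]
6 scene [(23.5, array([570.,  47.]))]
```

Dish estimates here are uncertain by a few mm. I back off and lift for a better wrist view before the final push.

Emit:
arm_command([
  [0,-0.8,0],
  [0,-0.8,0],
  [0,0,-0.9],
  [0,0,-0.9],
  [0,0,-0.9],
], gripper=[91.8,91.8,91.8,91.8,91.8], twist=[0,0,0,0,0])

```text
time: 16.52
tool_pos: [425.0, 83.1, 71.5]
tcp_rot: [3.141, -0.0, 1.396]
contact_force: [1.4, 0.6, 0.3]
grip_width: 91.9
finger_force: 0.0
```

Emit:
arm_command([
  [0,0,-0.9],
  [0,0,-0.9],
  [0,0,0],
  [0,0,0],
  [0,0,0],
], gripper=[91.8,91.8,91.8,91.8,91.8], twist=[0,0,0,0,0])

```text
time: 17.15
tool_pos: [424.5, 83.1, 114.8]
tcp_rot: [-3.14, 0.0, 1.396]
contact_force: [0.5, 0.2, 0.1]
grip_width: 91.8
finger_force: 0.0
```

```bash
cat > q.py <<'E'
from h import *
import sys
t=sys.argv[1]
o,w=save('wrist','w%s.png'%t); hsv=cv2.cvtColor(w,cv2.COLOR_RGB2HSV)
# desk (or desk through glass) vs dish by value and hue; dish is the bright yellowish blob
m=((hsv[...,2]>int(sys.argv[2]))&(hsv[...,0]>=18)&(hsv[...,0]<34)).astype(np.uint8)*255; m[:, :380]=0; m[225:]=0
m=cv2.morphologyEx(m,cv2.MORPH_OPEN,np.ones((3,3)))
cs,_=cv2.findContours(m,0,1); c=max(cs,key=cv2.contourArea); h=cv2.convexHull(c).reshape(-1,2); print(o['tool_pos'],o['tcp_rot'][2],cv2.boundingRect(h))
h=h[(h[:,1]<205)&(h[:,0]<636)]
P=np.array([plane('wrist',u,28,o)[:2] for u in h.astype(float)]); print('dish',len(P),circ(P,65))
m=((hsv[...,1]<45)&(hsv[...,2]>110)).astype(np.uint8)*255; m[:,:480]=0; m[225:]=0; m=cv2.morphologyEx(m,cv2.MORPH_OPEN,np.ones((3,3)))
cs,_=cv2.findContours(m,0,1)
print('grey',[cv2.boundingRect(c) for c in cs if cv2.contourArea(c)>150])
v=cv2.circle(w.copy(),(0,0),1,(0,0,0)); 
for a in h: cv2.circle(v,tuple(int(i) for i in a),2,(255,0,0),-1)
cv2.imwrite('pics/v%s.png'%t,cv2.cvtColor(v,4))
print([hsv[y,x].tolist() for x,y in [(480,60),(500,150),(520,150),(560,150),(600,150),(600,100)]])
E
python3 q.py 7 200
```

```text
[424.48105513  83.08307788 114.83548172] 1.3959426875240637 (434, 135, 144, 90)
dish 22 (array([588.63307631,  48.22574754]), np.float64(0.25196246021850305))
grey [(508, 197, 32, 18), (550, 116, 90, 109), (610, 0, 30, 31)]
[[11, 171, 146], [26, 85, 255], [26, 87, 255], [16, 60, 235], [15, 14, 224], [11, 172, 159]]
```

Emit:
arm_command([
  [0,0,0],
  [-0.74,0.6,0.5],
  [0,0,0.9],
  [0,0,0.9],
  [0,0,0.9],
], gripper=[91.8,91.8,91.8,91.8,91.8], twist=[-0.8,0,0,0,0])

```text
time: 17.82
tool_pos: [437.8, 63.0, 34.5]
tcp_rot: [-3.141, -0.0, 1.466]
contact_force: [-0.5, 0.4, 0.4]
grip_width: 92.0
finger_force: 0.0
```

Emit:
arm_command([
  [0,0,0.8],
  [0,0,0.46],
  [0,0.3,0],
  [0,0.3,0],
  [0,0.3,0],
], gripper=[91.8,91.8,91.8,91.8,91.8], twist=[0,0,0,0,0])

```text
time: 18.45
tool_pos: [461.7, 60.7, 4.9]
tcp_rot: [3.14, -0.0, 1.466]
contact_force: [0.1, 0.1, -0.2]
grip_width: 91.7
finger_force: 0.0
```

Emit:
arm_command([
  [0,0.4,0],
  [0,0.4,0],
  [0,0.4,0],
  [0,0.4,0],
  [0,0.2,0],
], gripper=[91.8,91.8,91.8,91.8,91.8], twist=[0,0,0,0,0])

```text
time: 19.08
tool_pos: [505.9, 56.0, 4.1]
tcp_rot: [3.141, -0.0, 1.466]
contact_force: [-3.2, 0.6, 1.3]
grip_width: 92.2
finger_force: 1.4
```

```bash
python3 q.py 8 200; python3 - <<'E'
from h import *
for n in('side','scene'): save(n,n+'8.png')
E
python3 n.py 8
```

```text
[505.94214898  55.97135758   4.14152836] 1.4657737787436576 (448, 123, 192, 102)
dish 16 (array([631.96886513,  45.80442828]), np.float64(0.09484593982457135))
grey [(606, 112, 34, 19)]
[[11, 161, 144], [15, 125, 137], [21, 109, 251], [25, 97, 255], [24, 98, 255], [10, 167, 165]]
side (249, 195, 37, 51)
4 (array([629.45710344,  48.78392509]), np.float64(0.16972578804129768)) [694.25924851  46.9209499 ] [665.93241813  -4.79541301]
scene (338, 205, 44, 45)
3 (array([598.00622441,  68.43018838]), np.float64(2.865099298934022)) [656.10408761 124.9065339 ] [565.0377953  105.23113354]
```

Emit:
arm_command([
  [0,-0.32,0],
  [0,0,0],
  [0.45,0.04,0],
  [0,0,0],
  [0,0.2,0],
], gripper=[91.8,91.8,91.8,91.8,91.8], twist=[0,0.67,0,0,0])

```text
time: 19.85
tool_pos: [504.8, 67.3, 4.2]
tcp_rot: [-3.141, 0.0, 1.409]
contact_force: [0.0, 0.3, 0.5]
grip_width: 91.6
finger_force: 0.0
```

Emit:
arm_command([
  [0,0.3,0],
  [0,0.4,0],
  [0,0.4,0],
  [0,0.4,0],
  [0,0.2,0],
], gripper=[91.8,91.8,91.8,91.8,91.8], twist=[0,0,0,0,0])

```text
time: 20.48
tool_pos: [547.7, 59.9, 4.1]
tcp_rot: [3.141, -0.0, 1.407]
contact_force: [-2.4, 0.8, 2.4]
grip_width: 91.6
finger_force: 1.5
```

```bash
python3 q.py 9 200; python3 - <<'E'
from h import *
for n in('side','scene'): save(n,n+'9.png')
o=get_obs(); print(o['tool_pos'],o['contact_force'])
E
python3 n.py 9
```

```text
[547.69066554  59.88984784   4.13932615] 1.407080528854702 (453, 139, 187, 86)
dish 13 (array([671.8104522,  35.1992614]), np.float64(0.09575204498890982))
grey [(480, 109, 160, 46)]
[[12, 168, 158], [15, 122, 142], [14, 122, 125], [24, 103, 254], [15, 133, 192], [11, 167, 145]]
[547.44652086  59.97696554   4.20848859] [ 0.34627968 -0.22830404 -0.41793197]
side (236, 192, 50, 50)
7 (array([655.4444654 ,   8.68932632]), np.float64(4.566133150745341)) [735.04970819  26.68889462] [623.51183733 -55.10861294]
scene (338, 205, 53, 53)
2 (array([627.699423  , 209.99449604]), np.float64(3.90087961932295e-12)) [606.48514012 150.63341401] [601.2180722  148.55384011]
```

Emit:
arm_command([
  [0,0.15,0],
  [0,0.15,0],
  [0,0.04,0],
  [0,0,0],
  [0,0,0],
], gripper=[91.8,91.8,91.8,91.8,91.8], twist=[0,0,0,0,0])

```text
time: 21.25
tool_pos: [555.4, 58.7, 4.2]
tcp_rot: [3.141, -0.0, 1.407]
contact_force: [-0.6, 0.1, -1.3]
grip_width: 92.1
finger_force: 0.3
```

```bash
cat > f.py <<'E'
from h import *
import sys
w=cv2.cvtColor(cv2.imread('pics/w%s.png'%sys.argv[1]),4); o=get_obs(); hsv=cv2.cvtColor(w,cv2.COLOR_RGB2HSV)
m=((hsv[...,1]<55)&(hsv[...,2]>95)).astype(np.uint8)*255; m[:,:400]=0; m[215:]=0; m[:90]=0; m=cv2.morphologyEx(m,cv2.MORPH_OPEN,np.ones((3,3)))
cs,_=cv2.findContours(m,0,1); c=max(cs,key=cv2.contourArea).reshape(-1,2)
h=np.array([q for q in c if q[1]==c[c[:,0]==q[0]][:,1].min() and q[0]<636]); 
P=np.array([plane('wrist',u,0,o)[:2] for u in h.astype(float)]); print('felt',len(P),cv2.boundingRect(c),circ(P,76))
E
python3 q.py 10 200; python3 f.py 10; python3 - <<'E'
from h import *
for n in('side','scene'): _,im=save(n,n+'10.png')
d=cv2.imread('pics/side10.png');s=cv2.imread('pics/scene10.png');w=cv2.imread('pics/w10.png')
cv=np.zeros((600,800,3),np.uint8); cv[:400,:400]=cv2.resize(d[150:270,200:320],(400,400)); cv[:400,400:]=cv2.resize(s[160:280,320:440],(400,400)); cv[400:,:320]=cv2.resize(w,(320,200)); cv2.imwrite('pics/c10.png',cv)
E
```

```text
[555.41135472  58.71909043   4.21760231] 1.407358330847853 (453, 140, 187, 85)
dish 13 (array([679.53637108,  33.66755308]), np.float64(0.13231800641733898))
grey [(480, 110, 160, 46)]
[[12, 173, 165], [15, 123, 139], [15, 131, 127], [24, 99, 254], [17, 126, 245], [12, 173, 152]]
felt 210 (426, 110, 214, 105) (array([691.61350466,  35.53477241]), np.float64(0.1520706791016332))
```

View pics/c10.png

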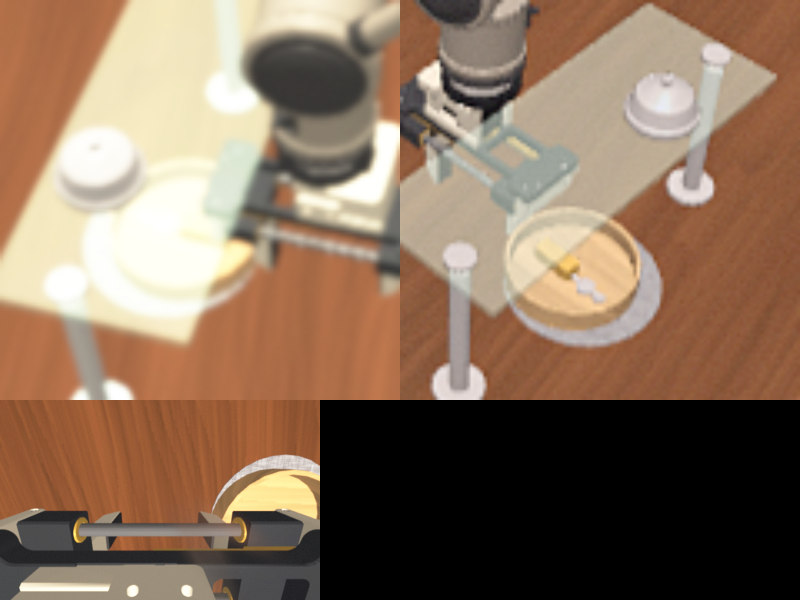

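The picture shows the dish on the felt with the key flat inside. The jaw body is below the glass and the wrist is outside its edge. The dish is about 12 mm short, so I nudge in small steps and watch the force.

Emit:
arm_command([
  [0.03,0.06,0],
  [0,0.04,0],
  [0,0.04,0],
  [0,0,0],
  [0,0,0],
], gripper=[91.8,91.8,91.8,91.8,91.8], twist=[0,0,0,0,0])

```text
time: 22.02
tool_pos: [559.0, 58.9, 4.2]
tcp_rot: [3.141, -0.0, 1.407]
contact_force: [-0.2, 0.8, 0.9]
grip_width: 91.7
finger_force: 0.7
```

```bash
python3 q.py 11 200; python3 f.py 11; python3 - <<'E'
from h import *
print(get_obs()['contact_force'],get_obs()['moment'])
# wrist silhouette vs glass edge in side view: distance of near edge
E
```

```text
[559.00612238  58.91397855   4.22559615] 1.4073114897679488 (453, 141, 187, 84)
dish 15 (array([682.90341526,  33.32344443]), np.float64(0.10812531297873325))
grey [(480, 111, 160, 46)]
[[11, 170, 159], [14, 127, 142], [15, 125, 126], [25, 94, 254], [23, 105, 255], [11, 172, 148]]
felt 215 (421, 111, 219, 104) (array([691.68110814,  35.56184684]), np.float64(0.15808761182774056))
[-0.75477229 -0.65566228  0.87041371] [-0.05334987  0.22337111 -0.03058802]
```

The dish is now 5–9 mm from the centre. The wrist is near the glass edge, so I stop pushing here, retreat straight back and verify from afar.

Emit:
arm_command([
  [0,-0.3,0],
  [0,-0.8,0],
  [0,-0.9,0],
  [0,-0.9,0],
  [0,-0.9,0],
], gripper=[91.8,91.8,91.8,91.8,91.8], twist=[0,0,0,0,0])

```text
time: 22.7
tool_pos: [464.4, 74.5, 4.4]
tcp_rot: [3.141, -0.0, 1.407]
contact_force: [-0.5, -0.4, 0.3]
grip_width: 91.7
finger_force: 0.0
```

Emit:
arm_command([
  [0,-0.6,0],
  [0,-0.6,-0.6],
  [0,0,-0.9],
  [0,0,-0.9],
  [0,0,-0.9],
], gripper=[91.8,91.8,91.8,91.8,91.8], twist=[0,0,0,0,0])

```text
time: 23.32
tool_pos: [435.3, 79.2, 87.6]
tcp_rot: [3.141, -0.0, 1.407]
contact_force: [0.7, 0.3, -0.3]
grip_width: 91.8
finger_force: 0.0
```

```bash
python3 - <<'E'
from h import *
o,w=save('wrist','w12.png');_,d=save('side','side12.png');_,s=save('scene','scene12.png'); print(o['tool_pos'])
# dish in scene: mostly outside the glass now: light wood mask; visible right/lower part
hsv=cv2.cvtColor(s,cv2.COLOR_RGB2HSV); ref=cv2.cvtColor(cv2.imread('pics/scene0.png'),4)
df=cv2.absdiff(s,ref).max(2); m=np.zeros((400,640),np.uint8); m[215:275,345:410]=(df[215:275,345:410]>18)*255
m=cv2.morphologyEx(m,cv2.MORPH_OPEN,np.ones((3,3))); cs,_=cv2.findContours(m,0,1); h=cv2.convexHull(max(cs,key=cv2.contourArea)); M=cv2.moments(h); u=(M['m10']/M['m00'],M['m01']/M['m00'])
print('scene dish',cv2.boundingRect(h),plane('scene',u,14)); r1=ray('scene',u)
ref=cv2.cvtColor(cv2.imread('pics/side0.png'),4); df=cv2.absdiff(d,ref).max(2)
for t in (8,14,20):
    m=np.zeros((400,640),np.uint8); m[185:265,215:287]=(df[185:265,215:287]>t)*255
    m=cv2.morphologyEx(m,cv2.MORPH_OPEN,np.ones((3,3))); cs,_=cv2.findContours(m,0,1); h=cv2.convexHull(max(cs,key=cv2.contourArea)); M=cv2.moments(h); u=(M['m10']/M['m00'],M['m01']/M['m00'])
    print('side dish',t,cv2.boundingRect(h),plane('side',u,14),two(r1,ray('side',u)))
E
```

```text
[435.34014391  79.24045162  87.56980615]
scene dish (352, 225, 41, 35) [685.07247029  29.32861807  14.        ]
side dish 8 (234, 197, 46, 44) [674.78350721  35.30628254  14.        ] (array([679.37471219,  32.63322831,   7.86489622]), np.float64(7.321821025157615))
side dish 14 (238, 206, 41, 34) [659.61580472  55.1258377   14.        ] (array([670.29066799,  43.31222111,  -8.18639897]), np.float64(14.18033132443474))
side dish 20 (239, 207, 40, 33) [659.09122823  56.01585325  14.        ] (array([669.96101674,  43.79449438,  -8.87979924]), np.float64(14.344763764897948))
```

Emit:
arm_command([
  [0,0,-0.95],
  [0,0,-0.95],
  [0,0,-0.95],
  [0,0,-0.95],
  [0,0,-0.95],
], gripper=[91.8,91.8,91.8,91.8,91.8], twist=[0,0,0,0,0])

```text
time: 24.1
tool_pos: [435.0, 79.2, 205.0]
tcp_rot: [-3.14, 0.0, 1.407]
contact_force: [-0.4, -0.4, -0.5]
grip_width: 91.9
finger_force: 0.0
```

Emit:
arm_command([
  [0,0,-0.95],
  [0,0,-0.95],
  [0,0,-0.95],
  [0,0.8,0],
  [0,0.8,0],
], gripper=[91.8,91.8,91.8,91.8,91.8], twist=[0,0,0,0,0])

```text
time: 24.72
tool_pos: [475.4, 72.7, 275.8]
tcp_rot: [-3.141, 0.0, 1.407]
contact_force: [0.6, -0.3, -0.3]
grip_width: 91.9
finger_force: 0.0
```

Emit:
arm_command([
  [0,0.9,0],
  [0,0.9,0],
  [0,0.9,0],
  [0,0.9,0],
  [0,0,0],
], gripper=[91.8,91.8,91.8,91.8,91.8], twist=[0,0,0,0,0])

```text
time: 25.35
tool_pos: [564.3, 57.7, 274.6]
tcp_rot: [-3.139, 0.0, 1.407]
contact_force: [-0.1, 0.1, -0.3]
grip_width: 91.4
finger_force: 0.0
```

```bash
python3 - <<'E'
from h import *
o,w=save('wrist','w13.png'); print(o['tool_pos'],o['tcp_rot']); hsv=cv2.cvtColor(w,cv2.COLOR_RGB2HSV)
K,R,p=cam('wrist',o)
def pr(x): q=K@(R.T@(np.array(x,float)-p)); return q[:2]/q[2]
c=pr((687,35,0)); print('c',c)
# radial saturation/value profiles through the dish centre
pts={'felt':[], 'dish':[]}
for k in range(0,360,15):
    a=np.radians(k); L=[]
    for r in range(40,96,4):
        u=pr((687+r*np.cos(a),35+r*np.sin(a),0)); x,y=u.round().astype(int)
        L.append('%d/%d/%d'%tuple(hsv[y,x]) if 0<=x<640 and 0<=y<400 else '-')
    if k%45==0: print(k,' '.join(L))
E
```

```text
[564.28431438  57.7394821  274.57917845] [-3.13910958e+00  3.15482998e-04  1.40675997e+00]
c [400.84868011 172.21243814]
0 26/42/253 27/41/253 27/46/253 27/48/253 26/53/253 25/57/198 25/58/197 25/58/252 25/36/248 43/13/236 22/55/218 18/80/207 18/81/211 19/77/212
45 26/44/253 27/46/252 26/51/252 27/43/253 24/57/250 24/63/224 25/47/252 43/9/242 42/11/239 40/10/236 26/43/221 19/76/208 20/78/209 19/79/210
90 26/48/252 27/44/253 28/38/254 26/39/254 27/45/253 26/49/253 34/17/230 42/11/237 41/12/236 34/18/230 17/73/218 18/78/215 17/78/216 18/76/218
135 26/47/253 27/44/252 25/47/252 26/47/252 25/45/253 26/46/254 24/57/209 38/13/235 38/13/236 19/75/208 18/84/197 15/117/153 13/156/141 13/155/148
180 24/78/229 26/51/253 26/49/253 27/48/253 26/48/253 26/50/253 24/60/250 17/58/189 13/81/194 13/137/169 13/137/166 14/139/161 13/140/160 13/141/166
225 25/54/251 25/56/250 25/53/251 25/57/250 25/57/250 25/55/251 23/69/235 24/71/243 23/58/237 19/83/217 19/80/217 18/86/214 18/84/210 19/84/206
270 26/56/251 26/56/251 27/56/252 27/54/252 26/56/252 26/57/252 23/73/223 22/73/218 25/62/250 23/77/235 19/89/220 20/78/199 18/73/178 18/70/175
315 27/40/254 27/43/253 27/50/252 26/51/252 26/53/253 25/65/234 25/56/200 24/61/208 26/52/253 26/31/240 19/78/217 19/82/218 19/80/216 20/80/211
```

```bash
python3 - <<'E'
from h import *
o=get_obs(); hsv=cv2.cvtColor(cv2.imread('pics/w13.png'),cv2.COLOR_BGR2HSV)
K,R,p=cam('wrist',o)
def pr(x): q=K@(R.T@(np.array(x,float)-p)); return q[:2]/q[2]
def at(x):
    x,y=pr(x); return hsv[int(round(y)),int(round(x))].astype(int)
F=[];E=[]
for k in range(0,360,5):
    d=np.array([np.cos(np.radians(k)),np.sin(np.radians(k)),0])
    for r in np.arange(95,55,-.5):      # felt outer edge on the desk: first low-saturation from outside
        h=at(np.array([690,36,0])+r*d)
        if h[1]<40: 
            F.append((k,*(np.array([690,36,0])+r*d)[:2])); break
        if h[0]>22 and h[2]>225: break
    for r in np.arange(90,50,-.5):      # rim outer edge at z 28: first yellow bright from outside
        h=at(np.array([685,35,28])+r*d)
        if h[0]>=22 and h[0]<30 and h[1]>40 and h[2]>228: E.append((k,*(np.array([685,35,28])+r*d)[:2])); break
F=np.array(F);E=np.array(E)
print('felt',len(F),F[:,0].min(),F[:,0].max(),circ(F[:,1:],76)); E2=E
print('dish',len(E),circ(E2[:,1:],65)); c,_=circ(E2[:,1:],65)
print([(int(k),round(float(np.hypot(x-c[0],y-c[1])),1)) for k,x,y in E[::4]])
S=E[(E[:,0]>=150)|(E[:,0]<=20)]; print('far half',circ(S[:,1:],65))
# bar
y=blobs(cv2.cvtColor(cv2.imread('pics/w13.png'),4),(20,90,120),(32,255,255),(300,100,520,260)); print([(cv2.contourArea(q),plane('wrist',q.reshape(-1,2).mean(0),20,o).round()) for q in y[:2]])
E
```

```text
felt 46 0.0 355.0 (array([691.58723417,  37.33121739]), np.float64(3.290077686236535))
dish 72 (array([680.94687606,  34.31310085]), np.float64(0.7657818880178318))
[(0, 63.6), (20, 64.0), (40, 64.1), (60, 64.7), (80, 65.0), (100, 64.6), (120, 65.2), (140, 64.9), (160, 65.0), (180, 63.0), (200, 63.0), (220, 64.5), (240, 64.5), (260, 64.2), (280, 64.7), (300, 66.0), (320, 62.2), (340, 64.1)]
far half (array([680.99521215,  34.74907094]), np.float64(0.8951236056557652))
[(1.0, array([796., -89.,  20.])), (0.5, array([ 809., -122.,   20.]))]
```

Viewed from above, the dish is about 10 mm from the mark's centre (tolerance 15), and the key was centred and flat in the last picture. More pushing would bring the wrist against the glass, so I hand the job in.

```bash
python3 -c "
from plant import *
print(close_job())"
```

```text
the job is handed in; nothing more can be done
None
```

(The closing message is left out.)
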